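# Hold back the tensioner of the run-out reel station

## Task

One of the two reel stations has run out: its reel is bare down to the core, while the other one is still full. Push the tensioner arm of the run-out station back, away from its reel, until its pawl has clicked past the tooth, and finish while still holding the arm back there against its spring with the fingers, so that a colleague can change the reel. Leave the other station's arm, both reels and the things lying about where they are.

Things in the scene. Friction and masses are not known exactly. Their poses are not given: they have to be found in the camera images.
- station_a: Fixed reel station a: aluminium base plate 240 (x) x 200 (y) x 12 mm high; origin at the centre of its underside, z up. In mm: spindle at (55, 0); arm hinge at (-35, -60); brass pawl slider at x -120 to -75 beside the hinge, 32 high; idler block at (0, +80), 32 square, 42 high. Stations a and b are mirror images (y reversed); either may be on the left; yaw up to 0.35 rad.
- spindle_a (a point): top of the reel spindle of station a (13 mm thick steel pin), 48 mm above the table
- pivot_a (a point): point on the vertical hinge axis of tensioner arm a, 30 mm above the table
- post_a (a point): centre of the top of the upright push post at the free end of tensioner arm a: steel cylinder 20 mm in diameter (24 mm cap over the top 4 mm), standing from 34 mm to 94 mm above the table, 110 mm from the hinge axis. The post may be pushed or gripped anywhere along its height.
- tensioner_a: tensioner arm a: flat steel bar 18 mm wide, 26 to 34 mm above the table, with the push post on its end; origin on the hinge axis 12 mm above the table; the bar runs along its own +y. At rest it points along the station's +y and, pushed back, the post swings towards the station's -x (away from the reel, towards the robot).
- swing_a (a joint): angle of tensioner arm a (rad): 0 at rest, grows as it is pushed back (counter-clockwise seen from above), end stop at 1.0. Spring: about 2 N at the post at 0, 5 N at 0.8. A tooth on the hub lifts the pawl from 0.24 to 0.60 (about 1 N more at first); past 0.6 the pawl has clicked home behind it. The pawl does not hold the arm: let go, it springs back to 0.
- pawl_a (a joint): travel of the sprung pawl slider of station a (m): 0 home; up to 0.004 while the tooth passes, back to 0 after the click. Moved by the arm only.
- station_b: Fixed reel station b: aluminium base plate 240 (x) x 200 (y) x 12 mm high; origin at the centre of its underside, z up. In mm: spindle at (55, 0); arm hinge at (-35, +60); brass pawl slider at x -120 to -75 beside the hinge, 32 high; idler block at (0, -80), 32 square, 42 high. Stations a and b are mirror images (y reversed); either may be on the left; yaw up to 0.35 rad.
- spindle_b (a point): top of the reel spindle of station b (13 mm thick steel pin), 48 mm above the table
- pivot_b (a point): point on the vertical hinge axis of tensioner arm b, 30 mm above the table
- post_b (a point): centre of the top of the upright push post at the free end of tensioner arm b: steel cylinder 20 mm in diameter (24 mm cap over the top 4 mm), standing from 34 mm to 94 mm above the table, 110 mm from the hinge axis. The post may be pushed or gripped anywhere along its height.
- tensioner_b: tensioner arm b: flat steel bar 18 mm wide, 26 to 34 mm above the table, with the push post on its end; origin on the hinge axis 12 mm above the table; the bar runs along its own -y. At rest it points along the station's -y and, pushed back, the post swings towards the station's -x (away from the reel, towards the robot).
- swing_b (a joint): angle of tensioner arm b (rad): 0 at rest, grows as it is pushed back (clockwise seen from above), end stop at 1.0. Spring: about 2 N at the post at 0, 5 N at 0.8. A tooth on the hub lifts the pawl from 0.24 to 0.60 (about 1 N more at first); past 0.6 the pawl has clicked home behind it. The pawl does not hold the arm: let go, it springs back to 0.
- pawl_b (a joint): travel of the sprung pawl slider of station b (m): 0 home; up to 0.004 while the tooth passes, back to 0 after the click. Moved by the arm only.
- full_reel: full component reel lying on one of the two spindles: white disc 100 mm in diameter wound nearly to its rim (92 mm) with a 14 mm thick pack of black tape, 20 mm high; origin at the centre of its underside, which lies 12 mm above the table
- empty_reel: run-out reel lying on the other spindle: bare white flange 100 mm in diameter, 3 mm thick, with only its black core, 40 mm in diameter, 20 mm high; origin at the centre of its underside, which lies 12 mm above the table
- screwdriver: loose screwdriver 170 mm long lying between the stations; bystander
- flux_jar: loose jar 44 mm in diameter, 50 mm high, between the stations towards the far side; bystander
- small_board: loose circuit board 50 x 35 mm, about 12 mm high, on the robot's side between the stations; bystander
Things that resemble listed ones, but are neither listed nor needed, are in the scene too. Of the things like the full_reel, leave any that is orange or yellow; of the rest the smaller one is meant.

How it is judged:
At the end, for the whole second after the job is handed in: Run-out station: arm past 0.62 rad, pawl within 1.5 mm of home, arm still (0.1 rad/s), fingers pressing it with over 1.5 N. Other arm within 0.1 rad of rest. Reels within 20 mm of their spindles; reels, screwdriver, jar and small board within 30 mm of their starts (((horizontal distance between empty_reel and spindle_a below 0.02 m and horizontal distance between full_reel and spindle_b below 0.02 m and value of joint swing_a above 0.62 rad and value of joint pawl_a below 0.0015 m and velocity of joint swing_a between -0.1 and 0.1 rad/s and contact force between the fingers and tensioner_a above 1.5 N and value of joint swing_b below 0.1 rad) or (horizontal distance between empty_reel and spindle_b below 0.02 m and horizontal distance between full_reel and spindle_a below 0.02 m and value of joint swing_b above 0.62 rad and value of joint pawl_b below 0.0015 m and velocity of joint swing_b between -0.1 and 0.1 rad/s and contact force between the fingers and tensioner_b above 1.5 N and value of joint swing_a below 0.1 rad)) and distance of each of full_reel, empty_reel, screwdriver, flux_jar, small_board from where it was at the start of the episode below 0.03 m); the arm keeps its last pose, push and grip.
It fails at once if the arm of the station with the full reel is pushed (horizontal distance between full_reel and spindle_a below 0.03 m and value of joint swing_a above 0.15 rad).
It fails at once if the arm of the station with the full reel is pushed (horizontal distance between full_reel and spindle_b below 0.03 m and value of joint swing_b above 0.15 rad).
It fails at once if a reel, the screwdriver, the jar or the small board is disturbed (30 mm) (distance of any of full_reel, empty_reel, screwdriver, flux_jar, small_board from where it was at the start of the episode above 0.03 m).
It also fails if it takes over 32 s, if anything falls off the work surface, if the arm or the gripper's body presses on something with over 40 N, if the wrist force passes 120 N, or if a joint passes its speed limit or range.

## Robot

A 6-joint arm with a two-finger parallel gripper is mounted at the origin on the work surface. World frame = base frame: x ahead of the robot, y to its left, z up, the work surface at z = 0. Lengths are in m, angles in rad, forces in N, time in s.
With the tool pointing down it reaches from about 0.275 to 1 m from the base axis. Payload 8.4 kg.
Tool frame: the origin (TCP) lies on the centre line of the jaws, within the pads' length; the fingertips stand ahead of it and the grasp point (between the pads) lies 5 mm behind it (tcp_to_tips is the z of the fingertips in the tool frame, in m); z points along the fingers, y is the line along which they close (so a half turn about z gives the same grasp; the last joint's range is limited). The gripper opens to 85 mm and grips with 20 to 120 N. Pads are 22 mm wide; open, the fingers measure 114 mm over their backs; the gripper's body (76 mm by 85 mm) begins 54 mm behind the grasp point. The pads swing forward as they close: fully open they stand 13 mm farther back than shut.
Start: joints at [1.178, 0.353, 1.633, -0, 1.155, -0.002], TCP at [0.238, 0.578, 0.245] pointing down, gripper open.
Joint ranges: [-2.63, 2.63], [-0.92, 2.1], [0.06, 2.66], [-1.3, 4.44], [0, 2.69], [-3.02, 3.02]. Speed limits (rad/s): [2.22, 2.22, 2.79, 3.14, 3.14, 3.14].

## Interface

Orientations are given as a unit quaternion [x, y, z, w].
In Python, from cell import * gives the robot as it stands.
- The arm moves only by the shell command python3 -m handwheel 'ROWS' [OPENING] [FORCE]. ROWS is JSON, a list of rows, each a list of 2 entries, a list of its own where there are three numbers: the shift along the world's x, y, z in mm, then the turn about the world's z in rad. In form: [[[x, y, z], yaw], ...]. A call has 1 to 8 rows; each row is the pose to reach, as a shift and turn from the pose commanded when the call began; what a row does not reach only later rows make up. A row lasts 1/12 s, in which the tool goes at most 41.7 mm and 7.16 degrees, less where a joint would pass 70% of its speed; a pose out of reach is approached as far as the arm can. A call with a gripper value outside its range is refused whole. OPENING is the finger opening in mm, from 0 to 85.4, set as the call begins (- or left out, the last holds). The fingers move at their own pace and stop on an object; FORCE is the grip in N (left out, the last holds). Time passes only in rows, so rows that repeat a pose let the fingers close. It gives the time, the measured TCP pose, the force, the opening and the grip force at its end, in the units of the state.
- state(): the state, without advancing time (a new reading comes with each control period).
- read_camera(name): name is "scene" or "top" or "wrist"; returns the picture (420x560x3 uint8, red, green, blue); there is no depth.
- camera_model(name): a dict with "intrinsics" (3x3 intrinsics, pixels), "dist" ([k1, k2, p1, p2, k3] as OpenCV has them; the pictures are not rectified), "rvec" (rotation vector, rad) and "tvec" (3), from world to camera coordinates, as OpenCV has them; the wrist camera has in their place "mount" (4x4, takes a point from camera to tool coordinates, whose origin is the TCP and whose axes are the flange's). Camera axes: x right, y down, z forward; pixel columns grow to the right and rows downward; lengths in m; the calibration is good to about 2 mm. A picture is of the moment at which its call begins: read the wrist's pose just before it. camera_model takes no time and is no camera call.
- sign_off(): hands the job in; it is judged then, once.
Trained networks look in the newest picture that a camera, given by its name, has taken for a name from the list of things; names that differ only in an ending like _2 or _b are one class to them, and where a whole thing is asked for, a point or a joint stands for the part that bears it (a point fixed in the world has none). Each returns a list of dicts, best first, with "conf" (0 to 1); they miss things now and then, are a little off and sometimes report something else, mostly with a low value. They report only what shows in the picture. A call takes as long as a camera call. They do not tell look-alikes from the thing itself.
- search_frame(camera, name): "pixel" ([column, row] in pixels, amid what is visible of it).
- silhouettes(camera, name): "region" (420x560 bool, what is visible of it) and "pixel" ([column, row] in pixels, amid what is visible of it).
The state is a dict: "time_s": time; "joints": joint angles; "qd": joint speeds; "joint_efforts": joint torques, N m; "eef_pos": TCP position; "eef_rot": TCP orientation; "force": force on the tool from outside, world axes, zero at the start; "moment": the same for the moment, N m; "gripper_width": finger opening in m; "finger_force": force on a finger pad.
Only numpy, scipy, OpenCV 4.12 (cv2) and the standard library are available. Lean on these libraries where they do the work, as an engineer would, in place of code of your own. Each camera call takes 0.05 s, during which the arm holds its last target. There are 200 camera calls.

## Working session

There is one attempt and no reset: what is moved stays moved. The work goes in short steps, Python scripts to look and compute and a shell command to move; the robot and the scene stay as the last step left them, time stands still between calls to the robot, and variables do not carry over. Pictures are saved under pics/ and viewed, at most 10 in all, crops included, and the job is handed in when it is done.

```bash
mkdir -p pics
cat > h.py <<'E'
from cell import *
import numpy as np, cv2
def ray(name,px,z):
    m=camera_model(name);K=np.array(m["intrinsics"]);R=cv2.Rodrigues(np.array(m["rvec"]))[0];t=np.array(m["tvec"]).ravel()
    u=cv2.undistortPoints(np.array([[px]],float),K,np.array(m["dist"]))[0,0]
    d=R.T@np.array([u[0],u[1],1]);c=-R.T@t
    return c+d*(z-c[2])/d[2]
def proj(name,P):
    m=camera_model(name)
    return cv2.projectPoints(np.array(P,float).reshape(-1,1,3),np.array(m["rvec"]),np.array(m["tvec"]),np.array(m["intrinsics"]),np.array(m["dist"]))[0].reshape(-1,2)
E
python3 - <<'E'
from h import *
for c in ("top","scene"):
    im=read_camera(c); cv2.imwrite(f"pics/{c}0.png",cv2.resize(im[:,:,::-1],(784,588)))
    for n,z in (("station_a",.012),("full_reel",.03),("empty_reel",.02),("post_a",.094),("spindle_a",.048),("pivot_a",.03),("tensioner_a",.05)):
        for d in search_frame(c,n)[:4]: print(c,n,round(d["conf"],2),np.round(d["pixel"]),ray(c,d["pixel"],z).round(3))
s=state();print(s["time_s"],s["eef_pos"],s["eef_rot"])
E
```

```text
top station_a 0.7 [190. 207.] [0.586 0.268 0.012]
top station_a 0.56 [397. 197.] [ 0.618 -0.241  0.012]
top full_reel 0.95 [110. 196.] [0.607 0.464 0.03 ]
top full_reel 0.82 [201. 176.] [0.66  0.242 0.03 ]
top full_reel 0.73 [147. 300.] [0.361 0.359 0.03 ]
top full_reel 0.67 [229. 306.] [0.351 0.165 0.03 ]
top empty_reel 0.67 [391. 166.] [ 0.696 -0.227  0.02 ]
top post_a 0.78 [201. 216.] [0.552 0.226 0.094]
top post_a 0.7 [384. 199.] [ 0.598 -0.189  0.094]
top post_a 0.25 [192. 208.] [0.571 0.248 0.094]
top spindle_a 0.94 [400. 194.] [ 0.62  -0.24   0.048]
top spindle_a 0.62 [188. 208.] [0.579 0.266 0.048]
top pivot_a 0.96 [402. 194.] [ 0.623 -0.25   0.03 ]
top pivot_a 0.9 [188. 207.] [0.584 0.271 0.03 ]
top tensioner_a 0.81 [386. 199.] [ 0.606 -0.204  0.05 ]
top tensioner_a 0.79 [205. 218.] [0.554 0.225 0.05 ]
top tensioner_a 0.56 [398. 198.] [ 0.609 -0.234  0.05 ]
scene station_a 0.78 [164. 251.] [ 0.643 -0.241  0.012]
scene station_a 0.6 [381. 254.] [0.596 0.286 0.012]
scene full_reel 0.96 [404. 197.] [0.387 0.352 0.03 ]
scene full_reel 0.89 [367. 269.] [0.671 0.251 0.03 ]
scene full_reel 0.74 [338. 192.] [0.383 0.175 0.03 ]
scene full_reel 0.61 [465. 266.] [0.635 0.472 0.03 ]
scene empty_reel 0.67 [164. 270.] [ 0.714 -0.219  0.02 ]
scene post_a 0.85 [368. 238.] [0.634 0.247 0.094]
scene post_a 0.71 [165. 236.] [ 0.675 -0.216  0.094]
scene spindle_a 0.93 [164. 247.] [ 0.667 -0.229  0.048]
scene spindle_a 0.58 [378. 256.] [0.641 0.275 0.048]
scene pivot_a 0.73 [368. 239.] [0.567 0.254 0.03 ]
scene pivot_a 0.61 [380. 251.] [0.607 0.281 0.03 ]
scene pivot_a 0.59 [168. 252.] [ 0.665 -0.222  0.03 ]
scene tensioner_a 0.85 [370. 240.] [0.591 0.256 0.05 ]
scene tensioner_a 0.56 [173. 239.] [ 0.638 -0.215  0.05 ]
0.8 [0.23807507 0.57787937 0.24529819] [1.94158948e-01 9.80970083e-01 4.45371804e-06 1.30667689e-06]
```

View pics/top0.png

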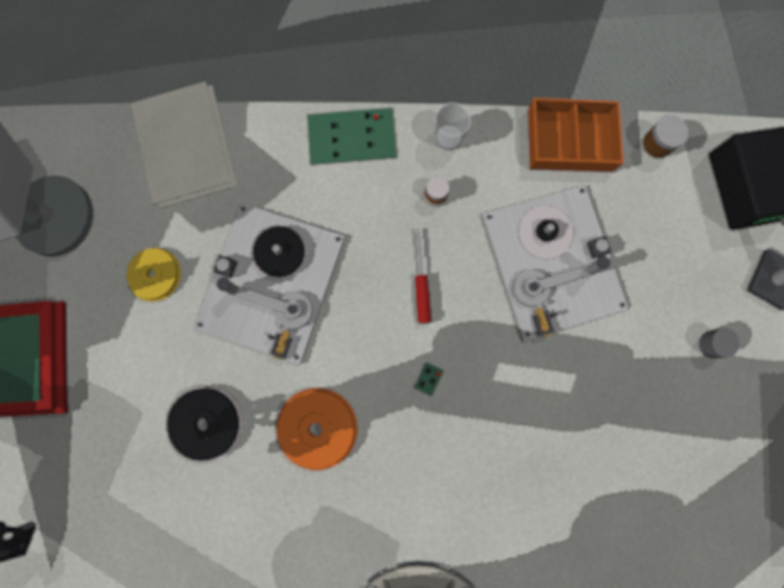

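View pics/scene0.png

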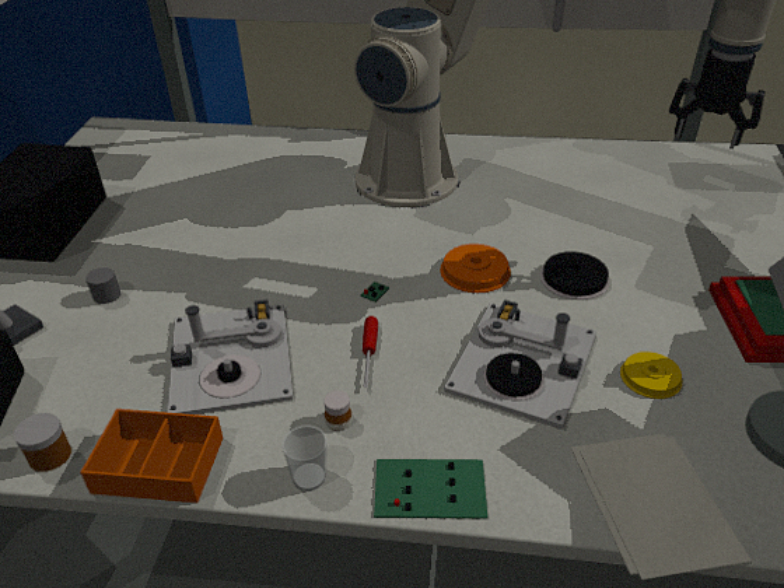

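Top view: the right-hand station has the bare white reel with its black core (≈547,230), its hinge at (533,287) and its arm pointing right, so it is **station_b**. The left station has the full reel and is station_a. I'll fit station b's pose from its plate and features.

Run:
```python
from h import *
from scipy.optimize import least_squares
k=560/784
L=np.array([[120,100,12],[120,-100,12],[-120,-100,12],[-120,100,12]])/1e3
im=read_camera("top"); 
print([ (d["conf"],d["pixel"]) for d in search_frame("top","post_b")[:4]])
# plate outline corners (view pixels)
C=np.array([[482,213],[587,185],[630,306],[525,340]])*k
def W(p,P):
    P=np.atleast_2d(P);c,s=np.cos(p[2]),np.sin(p[2])
    return np.c_[p[0]+c*P[:,0]-s*P[:,1],p[1]+s*P[:,0]+c*P[:,1],P[:,2]]
f=least_squares(lambda p:(proj("top",W(p,L))-C).ravel(),[.6,-.24,.25])
p=f.x;print(p,f.fun.round(1))
names=dict(spindle=(.055,0,.048),hinge=(-.035,.06,.03),post=(-.035,-.05,.094),postfoot=(-.035,-.05,.034),idler=(0,-.08,.042))
big=cv2.resize(im[:,:,::-1],None,fx=4,fy=4,interpolation=cv2.INTER_CUBIC)
for n,P in names.items():
    w=W(p,P)[0];u=proj("top",w)[0];print(n,w.round(4),u.round(1)); cv2.circle(big,tuple((u*4).astype(int)),4,(0,0,255),-1)
for u in proj("top",W(p,L)): cv2.circle(big,tuple((u*4).astype(int)),4,(255,0,0),-1)
cv2.imwrite("pics/b1.png",big[480:1020,1320:1840])
```

```text
[(0.93, [385.7, 198.2]), (0.78, [200.3, 215.0])]
[ 0.64685579 -0.24421707  0.3036976 ] [ 0.6 -0.4 -0.9 -1.4  0.1  1.2  0.1  0.4]
spindle [ 0.6993 -0.2278  0.048 ] [394.2 161.3]
hinge [ 0.5955 -0.1974  0.03  ] [381.3 204.5]
post [ 0.6284 -0.3024  0.094 ] [432.1 186.7]
postfoot [ 0.6284 -0.3024  0.034 ] [423.5 191.6]
idler [ 0.6708 -0.3206  0.042 ] [431.1 174.1]
```

View pics/b1.png

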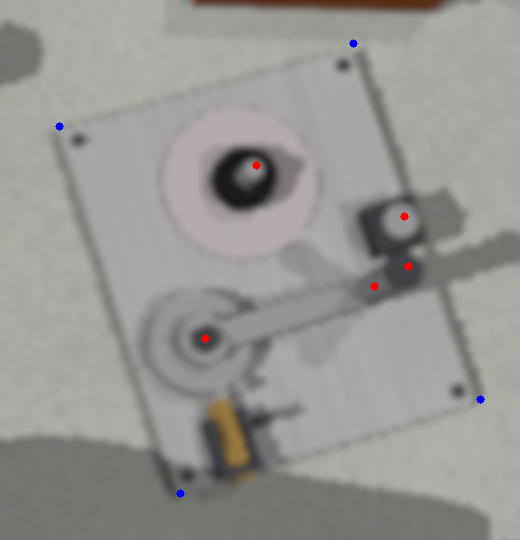

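```bash
python3 -c "
import cell;print([ (n,getattr(cell,n)) for n in dir(cell) if 'tip' in n.lower()])"
python3 -m handwheel '[[[41,-92,0],-0.1],[[82,-184,0],-0.2],[[123,-276,0],-0.3],[[164,-368,0],-0.4],[[164,-368,0],-0.4],[[164,-368,0],-0.4],[[164,-368,0],-0.4],[[164,-368,0],-0.4]]' 60 30
```

```text
[('tcp_to_tips', 0.014)]
time_s: 1.57
eef_pos: [0.3741, 0.2716, 0.2456]
eef_rot: [0.385, 0.923, 0.0, 0.0]
force: [1.1, 1.6, -0.1]
gripper_width: 0.0602
finger_force: 0.0
```

```bash
python3 -m handwheel '[[[253,-572,0],-0.1],[[253,-572,0],-0.2],[[253,-572,0],-0.3],[[253,-572,0],-0.4],[[253,-572,0],-0.476],[[253,-572,0],-0.476],[[253,-572,0],-0.476],[[253,-572,0],-0.476]]'
```

```text
time_s: 2.23
eef_pos: [0.5091, -0.0336, 0.2456]
eef_rot: [0.592, 0.806, 0.0, 0.0]
force: [1.1, 0.6, 1.0]
gripper_width: 0.0599
finger_force: 0.0
```

```bash
python3 -m handwheel '[[[117,-266,0],0],[[117,-266,0],0],[[117,-266,0],0],[[117,-266,0],0],[[117,-266,0],0],[[117,-266,0],0],[[117,-266,0],0],[[117,-266,0],0]]'
python3 - <<'E'
from h import *
from scipy.spatial.transform import Rotation as R
s=state();im=read_camera("wrist");m=camera_model("wrist")
T=np.eye(4);T[:3,:3]=R.from_quat(s["eef_rot"]).as_matrix();T[:3,3]=s["eef_pos"]
M=T@np.array(m["mount"]);c=M[:3,3]
K=np.array(m["intrinsics"]);D=np.array(m["dist"])
def r(px,z):
    u=cv2.undistortPoints(np.array([[px]],float),K,D)[0,0];d=M[:3,:3]@[u[0],u[1],1];return c+d*(z-c[2])/d[2]
for n,z in (("post_b",.094),("pivot_b",.034),("tensioner_b",.06)):
    for d in search_frame("wrist",n)[:3]: print(n,d["conf"],d["pixel"],r(d["pixel"],z).round(4))
Mi=np.linalg.inv(M)
for P in ([.627,-.300,.094],[.5955,-.1974,.03],[.699,-.228,.048]):
    q=(Mi@np.r_[P,1])[:3];print(cv2.projectPoints(q.reshape(1,1,3),np.zeros(3),np.zeros(3),K,D)[0].ravel().round(0))
print(s["joints"],s["eef_pos"],s["eef_rot"])
cv2.imwrite("pics/w1.png",im[:,:,::-1])
E
```

```text
time_s: 2.9
eef_pos: [0.6275, -0.304, 0.2448]
eef_rot: [0.593, 0.805, -0.001, 0.002]
force: [-1.1, 1.6, 0.0]
gripper_width: 0.06
finger_force: 0.0
post_b 0.58 [283.7, 61.1] [ 0.601  -0.2106  0.094 ]
pivot_b 0.56 [298.7, 94.3] [ 0.6211 -0.2297  0.034 ]
tensioner_b 0.67 [376.2, 107.7] [ 0.6838 -0.2205  0.06  ]
tensioner_b 0.63 [284.8, 63.1] [ 0.6019 -0.2099  0.06  ]
[282. 188.]
[282.  48.]
[386. 121.]
[-0.45236505  0.46373953  1.46646155 -0.00199836  1.20835207 -0.75242915] [ 0.62750487 -0.30396701  0.24478685] [ 5.93187249e-01  8.05062547e-01 -6.42627777e-04  1.66449623e-03]
```

View pics/w1.png

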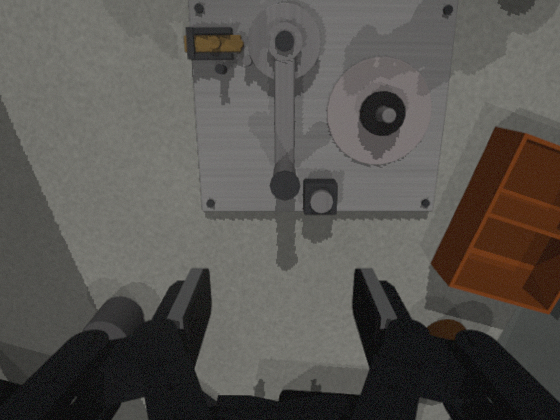

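The wrist view shows the run-out station, with the post cap at (285,184), within 3 mm of the estimate, and the hinge at (285,40). The idler is at (320,195). I'll descend over the post and close on it.

```bash
python3 -m handwheel '[[[1,3,-30],0],[[1,3,-65],0],[[1,3,-100],0],[[1,3,-130],0],[[1,3,-155],0],[[1,3,-173],0],[[1,3,-173],0],[[1,3,-173],0]]' && python3 -m handwheel '[[[0,0,0],0],[[0,0,0],0],[[0,0,0],0],[[0,0,0],0]]' 10 30
```

```text
time_s: 3.77
eef_pos: [0.6261, -0.293, 0.0721]
eef_rot: [0.591, 0.806, -0.0, -0.001]
force: [0.5, 0.8, 1.3]
gripper_width: 0.0604
finger_force: 0.0
time_s: 4.1
eef_pos: [0.6275, -0.2948, 0.0742]
eef_rot: [0.592, 0.806, 0.0, 0.001]
force: [-0.9, 1.3, 6.1]
gripper_width: 0.0218
finger_force: 29.0
```

```bash
python3 -m handwheel '[[[-7,-2,0],-0.063],[[-13,-3,0],-0.125],[[-20,-4,0],-0.19],[[-27,-5,0],-0.25],[[-34,-5,0],-0.31],[[-41,-5,0],-0.375],[[-41,-5,0],-0.375],[[-41,-5,0],-0.375]]'
```

```text
time_s: 4.77
eef_pos: [0.5872, -0.2994, 0.0742]
eef_rot: [0.732, 0.681, 0.001, 0.002]
force: [3.9, 3.7, 4.5]
gripper_width: 0.0218
finger_force: 29.7
```

```bash
python3 -m handwheel '[[[-7,1,0],-0.063],[[-14,2,0],-0.125],[[-20,4,0],-0.19],[[-27,5,0],-0.25],[[-34,8,0],-0.315],[[-40,11,0],-0.375],[[-43,12,0],-0.4],[[-43,12,0],-0.4]]' && python3 -m handwheel '[[[0,0,0],0],[[0,0,0],0],[[0,0,0],0],[[0,0,0],0],[[0,0,0],0],[[0,0,0],0]]'
python3 - <<'E'
from h import *
s=state();print(s["qd"],s["force"])
a=read_camera("top");b=read_camera("wrist")
A=cv2.resize(a[110:270,300:500,::-1],(400,320));B=cv2.resize(b[:,:,::-1],(400,300))
B=cv2.copyMakeBorder(B,0,20,0,0,cv2.BORDER_CONSTANT)
cv2.imwrite("pics/end.png",np.hstack([A,B]))
E
```

```text
time_s: 5.43
eef_pos: [0.5454, -0.2872, 0.0743]
eef_rot: [0.853, 0.521, 0.003, 0.002]
force: [10.0, 5.8, 1.1]
gripper_width: 0.022
finger_force: 29.7
time_s: 5.93
eef_pos: [0.5459, -0.2875, 0.0742]
eef_rot: [0.853, 0.522, 0.003, 0.002]
force: [9.4, 5.1, 1.4]
gripper_width: 0.022
finger_force: 29.7
[-9.87113120e-05  4.91885030e-04  1.54692382e-03 -7.31852775e-04
 -2.11384976e-04  1.87891572e-04] [9.42194026 5.10111527 1.37171978]
```

View pics/end.png

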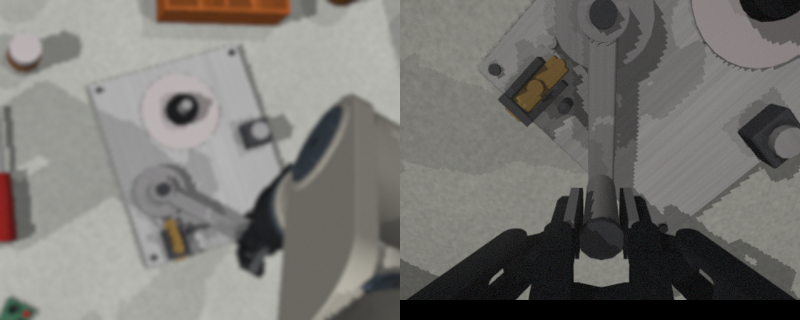

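The top view shows the bar swung from about 17° on the reel side to about 30° on the robot side, so roughly 0.76–0.8 rad. That matches the 82 mm the post moved. The wrist view shows the post held between the pads and the bar lined up with the tool; the reel, screwdriver and jar look undisturbed.

```bash
python3 -c "
from cell import *
print(sign_off())"
```

```text
the job is handed in; nothing more can be done
None
```

I pushed the run-out station's arm (station b) back to about 0.77 rad, past the 0.6 rad click point, and handed the job in with the fingers still gripping its post at about 30 N; the angle is my estimate from the camera and tool position, and no verdict was returned.

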